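# Blow out the sprung ring tweezers at the air nozzle

## Task

On the small blow-off station, turn the air valve's lever to half open (45 degrees, lined up with the middle rib under it). Then pick the sprung tweezers up from their wooden rest, keep them level with the middle of their tips centred 4 cm above the mouth of the upright nozzle, and squeeze them until the tips are 16 mm apart, where the pointer meets the line on the gauge strip. Finish while still holding them there, gap and tweezers steady and touching nothing but the gripper, with the valve still half open and the other things on the table left where they were.

Things in the scene. Friction and masses are not known exactly. Their poses are not given: they have to be found in the camera images.
- lever (a joint): Angle of the ball valve's lever (rad): 0 = shut, lever square across the pipe; pi/4 = half open; pi/2 = open, lever along the pipe, pointing away from the nozzle. Grows anticlockwise seen from above, stops at 0 and pi/2, stays where it is left (friction about 0.12 N m). Starts between 0 and 0.3.
- lever_grip (a point): Place to pinch the lever from above: 62 mm out from the stem's axis, mid-height (90 mm above the table). The lever is a steel bar 12 mm wide, 14 mm high, reaching 88 mm from the axis. The space under it at the grip is free down to the base plate from 0 to 45 degrees; the pipe's top is 52 mm above the table. The point's axes turn with the lever: -x points outwards along it.
- valve_stem (a point): On the vertical axis of the valve's stem, 90 mm above the table. Axes of the station: the pipe runs along y, the nozzle lies to +y, the shut lever points to -x. Under the lever a round plate (68 mm across, 67 mm above the table) has three raised ribs: shut, half open (the middle one), open.
- nozzle_mouth (a point): Centre of the mouth (top) of the upright brass nozzle, 124 mm above the table, 135 mm from the valve stem along the station's y. The nozzle is 12 mm thick at the mouth and 26 mm at its foot, and is the tallest part of the station.
- station: The fixed blow-off station: dark base plate 100 x 250 x 6 mm with the pipe along its length (y), brass ball valve at one end (-y), upright nozzle at the other (+y). Origin: centre of the plate's underside, on the table.
- tweezers_grip (a point): Centre of the loose steel tweezers' finger flats, half-way up, on their middle line: grip here across the arms. +x points to the tips, y across the arms, z up. Arms 14 mm high; the flats (ribbed on top) run from 22 mm behind to 26 mm ahead of this point. Outside width here about 43 mm free, 30 mm (flats parallel) at the marked gap. Starts 31 mm above the table. About 0.11 kg.
- tweezers_tips (a point): Midway between the two tips, 76 mm ahead of tweezers_grip along x, at nearly the same height; axes like tweezers_grip.
- tip_left (a point): Inner face of the tip of the left (+y) arm. Tip gap = distance tip_left to tip_right: about 40 mm free, 16 mm at the mark; it changes 1.8 mm per 1 mm of squeeze at the flats. A gauge strip on the left arm, 48 mm ahead of tweezers_grip, lies over the right arm; its dark line meets the right arm's dark pointer rib at the marked gap.
- tip_right (a point): Inner face of the tip of the right (-y) arm.
- tw_left (a joint): Closing angle of the left arm (rad) about the pivot at the rear, 92 mm behind tweezers_grip: 0 = free, 0.0706 = marked gap, 0.105 = stop. The right arm closes by the same angle. The spring pushes back with about 5 N at the flats when free and 11 N at the marked gap.
- tweezers: The round rear pivot (20 mm across, 12 mm high) of the same tweezers, with both arms. Origin: on the pivot's axis, at the underside; +x towards the tips.
- rest: The fixed wooden rest under the tweezers: plate 200 x 110 x 4 mm, two cross ridges 14 mm wide, tops 24 mm above the table; their near faces lie about 49 mm ahead of and 55 mm behind tweezers_grip, with free space for fingers between, down to the plate. Origin: centre of the underside.
- bearing: Bystander: steel bearing, 52 mm across, 15 mm high, flat on the table. Origin: centre of the underside.
- spacer: Bystander: brass spacer tube, 36 mm across, 30 mm high. Origin: centre of the underside.
- collar: Bystander: small steel shaft collar, 26 mm across, 12 mm high, flat on the table. Origin: centre of the underside.
- screwdriver: Bystander: screwdriver with a red handle lying across the far side, about 200 mm long.
Not all that is in view belongs to the job. What is shaped like the tweezers but blue or purple is not meant.

How it is judged:
By the outcome, as a careful person would: the job done as asked, in the order asked, and still so for the second after the job is handed in, while the arm keeps its last pose, push and grip.
It also fails if it takes over 53 s, if anything falls off the work surface, if the arm or the gripper's body presses on something with over 40 N, if the wrist force passes 120 N, or if a joint passes its speed limit or range.

## Robot

A 6-joint arm with a two-finger parallel gripper is mounted at the origin on the work surface. World frame = base frame: x ahead of the robot, y to its left, z up, the work surface at z = 0. Lengths are in m, angles in degrees, forces in N, time in s.
With the tool pointing down it reaches from about 0.4 to 0.825 m from the base axis. Payload 7 kg.
Tool frame: the origin (TCP) lies on the centre line of the jaws, within the pads' length; the fingertips stand 8 mm ahead of it and the grasp point (between the pads) lies 11 mm behind it; z points along the fingers, y is the line along which they close (so a half turn about z gives the same grasp; the last joint's range is limited). The gripper opens to 88 mm and grips with 3 to 60 N. Pads are 19 mm wide; open, the fingers measure 130 mm over their backs; the gripper's body (78 mm by 193 mm) begins 47 mm behind the grasp point.
Start: joints at [79.933, 20.546, 0.682, 0, -70.136, -16.507], TCP at [0.302, 0.604, 0.235] pointing down, gripper open.
Joint ranges: [-176.03, 176.03], [-82.01, 121.73], [-58.28, 71.71], [-173.87, 95.51], [-174.79, -0.11], [-173.66, 173.66]. Speed limits (degrees/s): [136.94, 136.94, 172.46, 180, 180, 180].

## Interface

Orientations are given as [roll, pitch, yaw] about the fixed x, y, z axes, in that order (R = Rz(yaw) Ry(pitch) Rx(roll)).
In Python, from plant import telemetry, viewer, close_job, models gives the robot as it stands.
- The arm moves only by the shell command python3 -m handwheel 'ROWS' [FORCE]. ROWS is JSON, a list of rows, each an object with "grip": the closure, from -1 (fully open) to 1 (shut); "travel": the shift along the tool's x, y, z as a fraction of full scale, a list of three; "spin": the turn about the tool's z as a fraction of full scale. A call has 1 to 8 rows; each row shifts and turns the commanded pose from where the row before left it, along the tool's axes as they then stand; what a row does not reach is not made up. Full scale, the value 1, is 0.025 m for a shift and 5 degrees for a turn. A row lasts 1/8 s, in which the tool goes at most 62.5 mm and 10.7 degrees, less where a joint would pass 70% of its speed; a pose out of reach is approached as far as the arm can. A call with a number of a shift or a turn outside -1 to 1 is refused whole. A call with a gripper value outside its range is refused whole. The fingers move at their own pace and stop on an object; FORCE is the grip in N (left out, the last holds). Time passes only in rows, so rows that do not move let the fingers close. It gives the time, the measured TCP pose, the force, the opening and the grip force at its end, in the units of the state.
- telemetry.get_state(): the state, without advancing time (a new reading comes with each control period).
- viewer.capture(name): name is "side" or "top" or "wrist"; returns the picture (420x560x3 uint8, red, green, blue); there is no depth.
- viewer.calibration(name): a dict with "fx", "fy", "cx", "cy" (pixels), "T" (4x4, takes a point from camera to world coordinates); the wrist camera has in their place "T_tool_cam" (4x4, takes a point from camera to tool coordinates, whose origin is the TCP and whose axes are the flange's). Camera axes: x right, y down, z forward; pixel columns grow to the right and rows downward; lengths in m; the calibration is good to about 2 mm. A picture is of the moment at which its call begins: read the wrist's pose just before it. calibration takes no time and is no camera call.
- close_job(): hands the job in; it is judged then, once.
Trained networks look in the newest picture that a camera, given by its name, has taken for a name from the list of things; names that differ only in an ending like _2 or _b are one class to them, and where a whole thing is asked for, a point or a joint stands for the part that bears it (a point fixed in the world has none). Each returns a list of dicts, best first, with "p" (0 to 1); they miss things now and then, are a little off and sometimes report something else, mostly with a low value. They report only what shows in the picture. A call takes as long as a camera call. They do not tell look-alikes from the thing itself.
- models.find_in(camera, thing): "position" ([column, row] in pixels, amid what is visible of it).
The state is a dict: "time_s": time; "joints": joint angles; "qd": joint speeds; "joint_torque": joint torques, N m; "tcp_pos": TCP position; "eef_rot": TCP orientation; "contact_force": force on the tool from outside, world axes, zero at the start; "moment": the same for the moment, N m; "gripper_width": finger opening in m; "gripper_force": force on a finger pad.
Only numpy, scipy, OpenCV 4.12 (cv2) and the standard library are available. Lean on these libraries where they do the work, as an engineer would, in place of code of your own. Each camera call takes 0.05 s, during which the arm holds its last target. There are 200 camera calls.

## Working session

There is one attempt and no reset: what is moved stays moved. The work goes in short steps, Python scripts to look and compute and a shell command to move; the robot and the scene stay as the last step left them, time stands still between calls to the robot, and variables do not carry over. Pictures are saved under pics/ and viewed, at most 10 in all, crops included, and the job is handed in when it is done.

```bash
mkdir -p pics; ls; cat > h.py <<'E'
import numpy as np, cv2
from plant import telemetry, viewer, models
def snap(cam,name=None):
    s=telemetry.get_state(); im=viewer.capture(cam)
    if name: cv2.imwrite('pics/'+name+'.png',im[:,:,::-1])
    return im,s
def rot(e):
    from scipy.spatial.transform import Rotation as R
    return R.from_euler('xyz',e,degrees=True).as_matrix()
def camT(cam,s=None):
    c=viewer.calibration(cam)
    if cam!='wrist': return c,np.array(c['T'])
    T=np.eye(4);T[:3,:3]=rot(s['eef_rot']);T[:3,3]=s['tcp_pos']
    return c,T@np.array(c['T_tool_cam'])
def px2w(cam,uv,z,s=None):
    c,T=camT(cam,s); d=T[:3,:3]@np.array([(uv[0]-c['cx'])/c['fx'],(uv[1]-c['cy'])/c['fy'],1])
    return T[:3,3]+d*(z-T[2,3])/d[2]
def w2px(cam,p,s=None):
    c,T=camT(cam,s); q=T[:3,:3].T@(np.array(p)-T[:3,3])
    return np.array([c['fx']*q[0]/q[2]+c['cx'],c['fy']*q[1]/q[2]+c['cy']])
E
python3 - <<'E'
from h import *
a,s=snap('top','top0'); 
hs={'lever_grip':.09,'valve_stem':.09,'nozzle_mouth':.124,'tweezers_grip':.031,'tweezers_tips':.031,'tip_left':.031,'tip_right':.031,'tweezers':.03,'rest':.01,'station':.0,'bearing':.01,'spacer':.03,'collar':.012}
for n,z in hs.items():
    print(n,[(np.round(d['position']).tolist(),round(d['p'],2),np.round(px2w('top',d['position'],z)[:2],3).tolist()) for d in models.find_in('top',n)[:3]])
b,_=snap('side','side0')
print(s)
print(viewer.calibration('top'),viewer.calibration('wrist'))
E
```

```text
pics
lever_grip [([382.0, 187.0], 0.48, [0.524, -0.28]), ([351.0, 182.0], 0.36, [0.536, -0.204])]
valve_stem [([351.0, 183.0], 0.87, [0.532, -0.203])]
nozzle_mouth [([352.0, 181.0], 0.93, [0.531, -0.201]), ([272.0, 209.0], 0.56, [0.462, -0.011]), ([164.0, 179.0], 0.53, [0.531, 0.249])]
tweezers_grip [([339.0, 260.0], 0.96, [0.344, -0.182]), ([164.0, 155.0], 0.85, [0.609, 0.268]), ([197.0, 253.0], 0.57, [0.358, 0.177])]
tweezers_tips [([342.0, 270.0], 0.79, [0.319, -0.187]), ([155.0, 170.0], 0.73, [0.568, 0.292]), ([203.0, 260.0], 0.66, [0.342, 0.162])]
tip_left [([192.0, 250.0], 0.81, [0.365, 0.19]), ([334.0, 260.0], 0.5, [0.344, -0.169]), ([159.0, 158.0], 0.48, [0.602, 0.283])]
tip_right [([164.0, 172.0], 0.68, [0.563, 0.269]), ([206.0, 271.0], 0.66, [0.313, 0.155]), ([347.0, 279.0], 0.42, [0.296, -0.2])]
tweezers [([154.0, 158.0], 0.92, [0.601, 0.296]), ([206.0, 271.0], 0.83, [0.314, 0.156]), ([347.0, 268.0], 0.76, [0.325, -0.201])]
rest [([163.0, 178.0], 0.62, [0.553, 0.274]), ([154.0, 173.0], 0.3, [0.566, 0.297])]
station [([270.0, 214.0], 0.66, [0.462, -0.004]), ([350.0, 182.0],
[... 934 characters left out ...]
([[ 0.0091744 , -0.99408868,  0.10818288,  0.34211358],
       [-0.99980066, -0.01103775, -0.01663781, -0.00872211],
       [ 0.01773355, -0.10800867, -0.99399178,  1.32415189],
       [ 0.        ,  0.        ,  0.        ,  1.        ]])} {'fx': 335.58717401412844, 'fy': 335.58717401412844, 'cx': 288.5518870658067, 'cy': 210.24575851713146, 'T_tool_cam': array([[-5.99157552e-04, -9.68178239e-01, -2.50260942e-01,
         6.87383548e-02],
       [ 9.99999561e-01, -7.60347514e-04,  5.47407146e-04,
         4.21063220e-04],
       [-7.20272971e-04, -2.50260505e-01,  9.68178269e-01,
        -1.50743442e-01],
       [ 0.00000000e+00,  0.00000000e+00,  0.00000000e+00,
         1.00000000e+00]])}
```

View pics/top0.png

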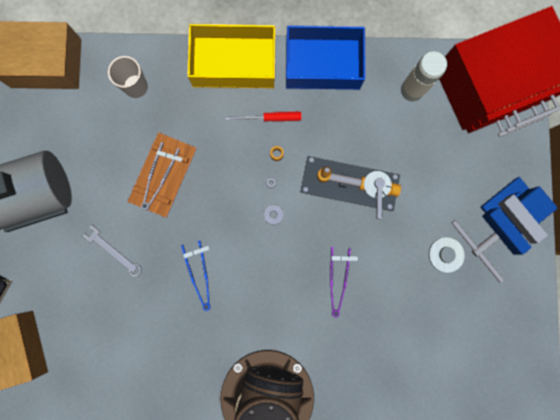

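The top view shows three tweezers-shaped things: steel on the wooden rest at (163,172), blue at (197,275) and purple at (342,280). The steel one on the rest fits the description. The station's nozzle is at about (324,174), the valve at (378,184), and the lever points to about (379,213). I'll confirm all this in an enlarged crop.

```bash
python3 - <<'E'
import cv2,numpy as np
a=cv2.imread('pics/top0.png')
l=cv2.resize(a[125:225,118:208],None,fx=4.4,fy=5.5*.8,interpolation=cv2.INTER_CUBIC)
r=cv2.resize(a[145:225,298:408],None,fx=3.6,fy=3.6,interpolation=cv2.INTER_CUBIC)
r=cv2.copyMakeBorder(r,0,440-r.shape[0],0,0,cv2.BORDER_CONSTANT)
o=np.hstack([l,r]);print(o.shape);cv2.imwrite('pics/crop1.png',o)
E
```

```text
(440, 792, 3)
```

View pics/crop1.png

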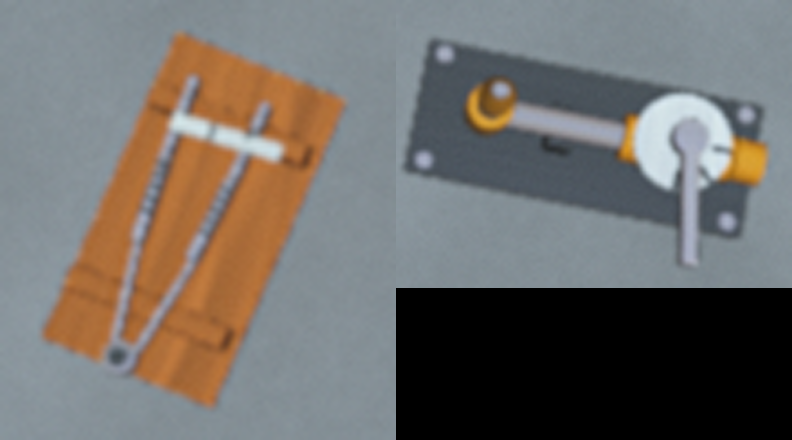

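The crop confirms the choice: the steel tweezers lie on the wooden rest, with the white gauge strip near the tips. The pivot is at (145.3,205.7) and the tips at (161.9,143.2) and (178.2,149.3). The stem is at (379.1,183), the lever end at (379.4,218.6) and the nozzle mouth at (326.9,170).

```bash
python3 - <<'E'
from h import *
P=lambda uv,z:px2w('top',uv,z)[:2].round(4)
piv,tl,tr=P((145.3,205.7),.034),P((161.9,143.2),.035),P((178.2,149.3),.035)
st,le,nz=P((379.1,183),.1),P((379.4,218.6),.097),P((326.9,170),.124)
print('piv',piv,'tips',(tl+tr)/2,'gap+',np.linalg.norm(tl-tr),'len',np.linalg.norm((tl+tr)/2-piv))
d=(tl+tr)/2-piv; print('tw yaw',np.degrees(np.arctan2(d[1],d[0])),'grip',piv+.092/.168*d)
yd=nz-st; print('stem',st,'nz',nz,np.linalg.norm(yd),'station yaw',np.degrees(np.arctan2(yd[1],yd[0]))-90)
d=le-st; print('lever',le,np.linalg.norm(d),'ang',np.degrees(np.arctan2(d[1],d[0])),'grip',st+d/np.linalg.norm(d)*.062)
E
```

```text
piv [0.4768 0.3115] tips [0.6309 0.2538] gap+ 0.044922154890432386 len 0.16454816923928386
tw yaw -20.527517555919697 grip [0.5611881  0.27990238]
stem [ 0.5318 -0.2702] nz [ 0.558  -0.1401] 0.13271190602202954 station yaw -11.386134884478906
lever [ 0.445  -0.2705] 0.08680051843163154 ang -179.80197390078405 grip [ 0.46980037 -0.27041428]
```

```bash
python3 -m handwheel '[{"grip":-1,"travel":[1,0.6,0],"spin":0},{"grip":-1,"travel":[1,0.6,0],"spin":0},{"grip":-1,"travel":[1,0.6,0],"spin":0},{"grip":-1,"travel":[1,0.6,0],"spin":0},{"grip":-1,"travel":[1,0.6,0],"spin":0},{"grip":-1,"travel":[1,0.6,0],"spin":0},{"grip":-1,"travel":[1,0.6,0],"spin":0},{"grip":-1,"travel":[1,0.6,0],"spin":0}]' && python3 -m handwheel '[{"grip":-1,"travel":[1,0.6,0],"spin":0},{"grip":-1,"travel":[1,0.6,0],"spin":0},{"grip":-1,"travel":[1,0.6,0],"spin":0},{"grip":-1,"travel":[1,0.6,0],"spin":-1},{"grip":-1,"travel":[0,0,0],"spin":-0.2},{"grip":-1,"travel":[0,0,0],"spin":0}]'; python3 - <<'E'
from h import *
im,s=snap('wrist','w1'); print(s['tcp_pos'],s['eef_rot'],s['joints'],s['time_s'])
for n in ['tweezers_grip','tweezers_tips','tip_left','tip_right','tweezers']:
    print(n,[(np.round(d['position'],1).tolist(),round(d['p'],2),px2w('wrist',d['position'],.033,s)[:2].round(4).tolist()) for d in models.find_in('wrist',n)[:2]])
E
```

```text
time_s: 1.75
tcp_pos: [0.4282, 0.4048, 0.2348]
eef_rot: [-180.0, -0.0, -26.6]
contact_force: [0.3, -0.6, -0.7]
gripper_width: 0.0873
gripper_force: 0.0
time_s: 2.5
tcp_pos: [0.4899, 0.3078, 0.2347]
eef_rot: [-180.0, -0.0, -20.7]
contact_force: [-0.2, 1.0, -0.6]
gripper_width: 0.0877
gripper_force: 0.0
[0.48994132 0.30782248 0.23474342] [-1.79976707e+02 -3.97527587e-03 -2.06766093e+01] [ 5.14968837e+01  1.15087839e+01 -1.18092246e+01 -3.64470167e-03
 -6.66585999e+01  1.78279512e+01] 2.5
tweezers_grip [([303.3, 95.3], 0.82, [0.5742, 0.2595]), ([432.2, 243.3], 0.77, [0.3766, 0.1789])]
tweezers_tips [([431.1, 244.1], 0.96, [0.3761, 0.1803]), ([304.5, 92.5], 0.68, [0.5762, 0.2575])]
tip_left [([274.3, 64.5], 0.97, [0.611, 0.2762]), ([439.3, 245.0], 0.87, [0.3718, 0.172])]
tip_right [([305.5, 114.8], 0.93, [0.5558, 0.2638]), ([429.2, 242.4], 0.74, [0.3788, 0.1818])]
tweezers [([434.5, 242.5], 0.62, [0.3766, 0.1763]), ([304.8, 93.8], 0.6, [0.575, 0.2576])]
```

View pics/w1.png

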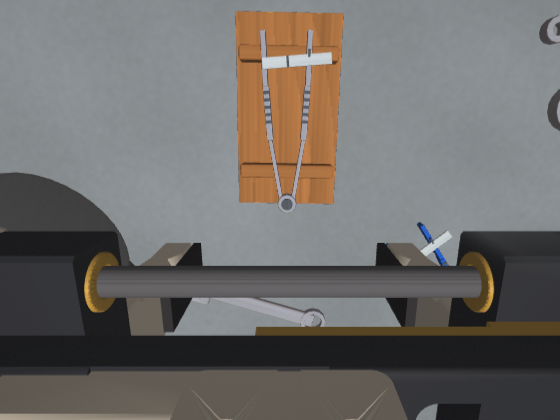

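The wrist picture shows the steel tweezers on the rest: pivot (287,204), tips (263,31) and (310,31), strip across (297,60). The blue decoy is at (435,243). Next I go over to the lever.

```bash
python3 -m handwheel '[{"grip":-1,"travel":[0.3,0.95,0],"spin":0},{"grip":-1,"travel":[0.3,0.95,0],"spin":0},{"grip":-1,"travel":[0.3,0.95,0],"spin":0},{"grip":-1,"travel":[0.3,0.95,0],"spin":0},{"grip":-1,"travel":[0.3,0.95,0],"spin":0},{"grip":-1,"travel":[0.3,0.95,0],"spin":0},{"grip":-1,"travel":[0.3,0.95,0],"spin":0},{"grip":-1,"travel":[0.3,0.95,0],"spin":0}]' >/dev/null && python3 -m handwheel '[{"grip":-1,"travel":[0.3,0.95,0],"spin":0},{"grip":-1,"travel":[0.3,0.95,0],"spin":0},{"grip":-1,"travel":[0.3,0.95,0],"spin":0},{"grip":-1,"travel":[0.3,0.95,0],"spin":0},{"grip":-1,"travel":[0.3,0.95,0],"spin":0},{"grip":-1,"travel":[0.3,0.95,0],"spin":0},{"grip":-1,"travel":[0.3,0.95,0],"spin":0},{"grip":-1,"travel":[0.3,0.95,0],"spin":0}]' >/dev/null && python3 -m handwheel '[{"grip":-1,"travel":[0.3,0.95,0],"spin":0},{"grip":-1,"travel":[0.3,0.95,0],"spin":0},{"grip":-1,"travel":[0.3,0.95,0],"spin":0},{"grip":-1,"travel":[0,0,0],"spin":-1},{"grip":-1,"travel":[0,0,0],"spin":-1},{"grip":-1,"travel":[0,0,0],"spin":-1},{"grip":-1,"travel":[0,0,0],"spin":-1},{"grip":-1,"travel":[0,0,0],"spin":-0.2}]'; python3 - <<'E'
from h import *
im,s=snap('wrist','w2'); print(s['tcp_pos'],s['eef_rot'],s['joints'],s['time_s'])
for n,z in [('lever_grip',.097),('valve_stem',.1),('nozzle_mouth',.124)]:
    print(n,[(np.round(d['position'],1).tolist(),round(d['p'],2),px2w('wrist',d['position'],z,s)[:2].round(4).tolist()) for d in models.find_in('wrist',n)[:2]])
s1=dict(tcp_pos=[.48994132,.30782248,.23474342],eef_rot=[-179.9767,-.004,-20.6766])
for uv in [(287,204),(263.5,31),(310,31)]: print(px2w('wrist',uv,.035,s1))
E
```

```text
time_s: 5.8
tcp_pos: [0.4641, -0.1647, 0.2346]
eef_rot: [-180.0, -0.0, 0.4]
contact_force: [0.8, 0.7, -0.3]
gripper_width: 0.0874
gripper_force: 0.0
[ 0.46414886 -0.16467128  0.23456024] [-1.79999532e+02 -6.76502416e-04  4.21917940e-01] [ 3.38595203e+00  3.14111466e+00 -2.17181884e+01 -4.76808225e-04
 -6.51399971e+01  8.70361664e+01] 5.8
lever_grip [([407.3, 154.5], 0.91, [0.5076, -0.2667]), ([337.1, 111.7], 0.59, [0.5421, -0.2055])]
valve_stem [([337.9, 112.7], 0.56, [0.5412, -0.2057])]
nozzle_mouth [([337.5, 108.4], 0.97, [0.5436, -0.2019])]
[0.47567536 0.31366757 0.035     ]
[0.64114983 0.27470742 0.035     ]
[0.62556482 0.23348157 0.035     ]
```

View pics/w2.png

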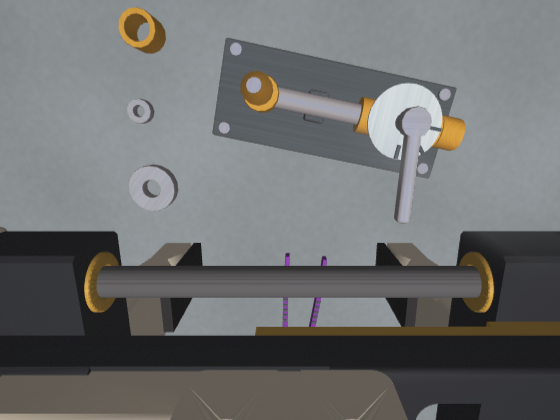

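The wrist view shows the nozzle mouth at (255,86), the stem cap at (416,121) and the lever end at (403,219). The ribs show at (397,153) and (434,129).

```bash
python3 - <<'E'
from h import *
s=telemetry.get_state()
P=lambda uv,z:px2w('wrist',uv,z,s)[:2].round(4)
st,le,nz=P((416,121),.1),P((403,219),.097),P((254,86),.124)
ang=lambda d:np.degrees(np.arctan2(d[1],d[0]))%360
print(st,le,nz,ang(le-st),ang(nz-st)-90,np.linalg.norm(nz-st),np.linalg.norm(le-st))
sh=[P(p,.006) for p in [(235,48),(445,94),(224,128),(423,168)]]
print('plate holes yaw',ang(sh[0]-sh[1])-90,ang(sh[2]-sh[3])-90,np.mean(sh,0))
for r in [(397,153),(434,129),(421,148)]: print(ang(P(r,.068)-P((416,121),.1)))
print(st+.062*(le-st)/np.linalg.norm(le-st))
E
```

```text
[ 0.5352 -0.27  ] [ 0.4506 -0.2679] [ 0.5592 -0.1397] 178.57805634155758 -10.436356161769709 0.13249184880587941 0.08462605981611103
plate holes yaw -11.137281056603669 -10.835034453470257 [ 0.546175 -0.21355 ]
173.8351582177646
256.990954656509
218.07278187399078
[ 0.47321909 -0.26846147]
```

```bash
python3 -m handwheel '[{"grip":-1,"travel":[0.1,1,0],"spin":0.2},{"grip":-1,"travel":[0.1,1,0],"spin":0},{"grip":-1,"travel":[0.1,1,0.5],"spin":0},{"grip":-1,"travel":[0,1,1],"spin":0},{"grip":-1,"travel":[0,0.2,1],"spin":0},{"grip":-1,"travel":[0,0,1],"spin":0},{"grip":-1,"travel":[0,0,1],"spin":0},{"grip":-1,"travel":[0,0,1],"spin":0}]' 15 && python3 -m handwheel '[{"grip":0,"travel":[0,0,0.7],"spin":0},{"grip":1,"travel":[0,0,0],"spin":0},{"grip":1,"travel":[0,0,0],"spin":0},{"grip":1,"travel":[0,0,0],"spin":0},{"grip":1,"travel":[0,0,0],"spin":0},{"grip":1,"travel":[0,0,0],"spin":0}]' 15; python3 - <<'E'
from h import *
im,s=snap('wrist','w3'); print(s['tcp_pos'],s['eef_rot'],s['moment'])
E
```

```text
time_s: 7.0
tcp_pos: [0.4715, -0.2692, 0.0963]
eef_rot: [180.0, -0.0, -0.6]
contact_force: [-0.1, 0.0, -0.3]
gripper_width: 0.0878
gripper_force: 0.0
time_s: 7.75
tcp_pos: [0.4716, -0.2691, 0.0799]
eef_rot: [180.0, -0.0, -0.6]
contact_force: [-0.4, -0.2, 0.1]
gripper_width: 0.0333
gripper_force: 0.0
[ 0.47164638 -0.26911745  0.07994386] [ 1.79993256e+02 -3.88659676e-02 -5.75857077e-01] [-0.02125493  0.01750148 -0.00834973]
```

View pics/w3.png

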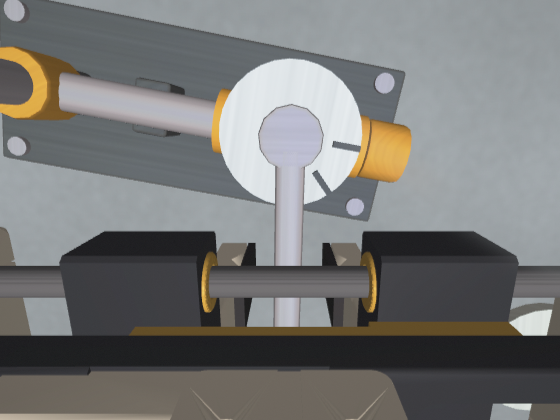

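The picture shows the fingers still closing around the lever. The stem cap is at (290,136), the half-open rib at (322,183) and the open rib at (346,146).

```bash
python3 -m handwheel '[{"grip":1,"travel":[0,0,0],"spin":0},{"grip":1,"travel":[0,0,0],"spin":0},{"grip":1,"travel":[0,0,0],"spin":0},{"grip":1,"travel":[0,0,0],"spin":0}]' 15; python3 - <<'E'
from h import *
s=telemetry.get_state()
P=lambda uv,z:px2w('wrist',uv,z,s)[:2].round(4)
ang=lambda d:np.degrees(np.arctan2(d[1],d[0]))%360
st=P((290,136),.1); c=P((290.5,131.5),.067); print(st,c)
for r in [(322,183),(346,146)]: print(ang(P(r,.069)-P((290.5,131.5),.069)))
a,b=P((315,172),.069),P((329,194),.069); print('rib dir',ang(b-a)); a,b=P((333,143.5),.069),P((360,149),.069); print('open rib dir',ang(b-a))
print('lever dir',ang(P((287,326),.097)-P((290,136),.097)),np.linalg.norm(st-s['tcp_pos'][:2]),ang(np.array(s['tcp_pos'][:2])-st))
E
```

```text
time_s: 8.3
tcp_pos: [0.4714, -0.2691, 0.0795]
eef_rot: [-180.0, 0.0, -0.6]
contact_force: [-0.2, -0.5, 0.7]
gripper_width: 0.0118
gripper_force: 15.0
[ 0.5351 -0.2715] [ 0.536  -0.2719]
211.54248209768122
255.0413639262791
rib dir 212.33493623495744
open rib dir 258.1785116593926
lever dir 178.492564241225 0.06373155856242795 177.8687419670435
```

```bash
python3 -m handwheel '[{"grip":1,"travel":[0.01,0.22,0],"spin":-1},{"grip":1,"travel":[0.01,0.22,0],"spin":-1},{"grip":1,"travel":[0.01,0.22,0],"spin":-1},{"grip":1,"travel":[0.01,0.22,0],"spin":-1},{"grip":1,"travel":[0.01,0.22,0],"spin":-1},{"grip":1,"travel":[0.01,0.22,0],"spin":-1},{"grip":1,"travel":[0.01,0.2,0],"spin":-0.9},{"grip":1,"travel":[0,0,0],"spin":0}]' 15; python3 - <<'E'
from h import *
im,s=snap('wrist','w4'); print(s['tcp_pos'],s['eef_rot'],s['moment'],s['time_s'])
cv2.imwrite('pics/w4c.png',cv2.resize(im[60:300,170:430,::-1],None,fx=2.5,fy=2.5,interpolation=cv2.INTER_CUBIC))
E
```

```text
time_s: 9.3
tcp_pos: [0.4821, -0.3052, 0.0796]
eef_rot: [-180.0, 0.0, 33.9]
contact_force: [-1.8, 0.2, 2.9]
gripper_width: 0.0118
gripper_force: 15.0
[ 0.48208774 -0.30516687  0.07956454] [-1.79983611e+02  3.48873717e-02  3.39034659e+01] [-0.11674731  0.69380096  0.17349712] 9.3
```

View pics/w4c.png

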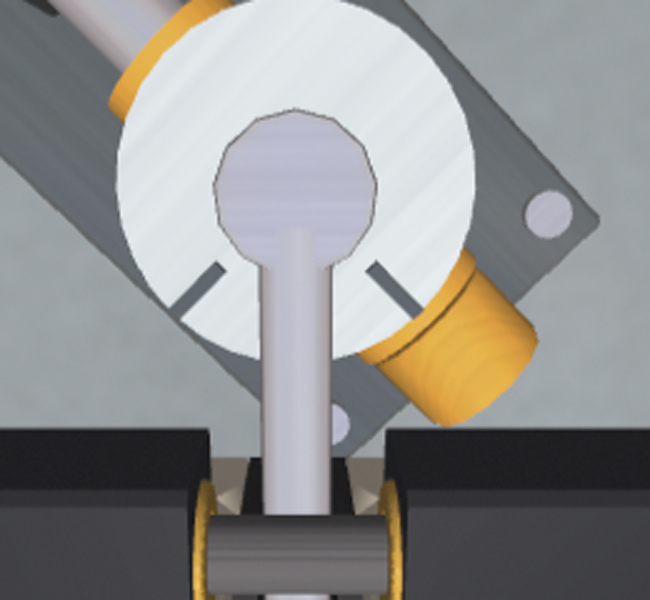

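The lever sits nearly midway between the shut rib (199,290) and the open rib (396,290), lagging by about 0.7°. I'll nudge it, release, rise and check.

```bash
python3 -m handwheel '[{"grip":1,"travel":[0,0.03,0],"spin":-0.14},{"grip":1,"travel":[0,0,0],"spin":0},{"grip":-1,"travel":[0,0,0],"spin":0},{"grip":-1,"travel":[0,0,0],"spin":0},{"grip":-1,"travel":[0,0,-0.5],"spin":0},{"grip":-1,"travel":[0,0,-1],"spin":0},{"grip":-1,"travel":[0,0,-1],"spin":0},{"grip":-1,"travel":[0,0,0],"spin":0}]' 15; python3 - <<'E'
from h import *
im,s=snap('wrist','w5'); print(s['tcp_pos'],s['eef_rot'],s['time_s'])
cv2.imwrite('pics/w5c.png',cv2.resize(im[90:300,160:440,::-1],None,fx=2.8,fy=2.8,interpolation=cv2.INTER_CUBIC))
E
```

```text
time_s: 10.35
tcp_pos: [0.4845, -0.3061, 0.1451]
eef_rot: [179.8, -0.2, 34.6]
contact_force: [-0.5, 0.2, 0.1]
gripper_width: 0.0664
gripper_force: 0.0
[ 0.48445715 -0.30612148  0.14508589] [ 1.79762623e+02 -1.74900753e-01  3.46484021e+01] 10.35
```

View pics/w5c.png

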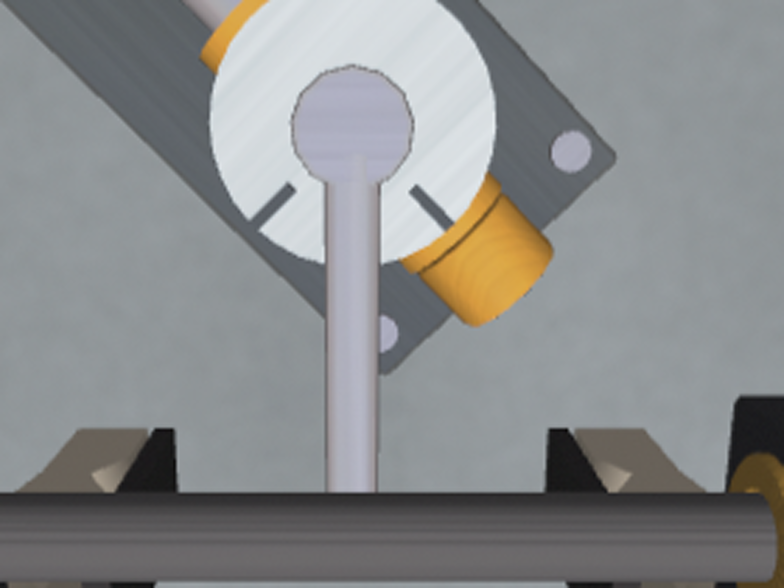

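The lever now sits symmetrically between the shut rib (272,207) and the open rib (432,208), so it is half open. Now I rise, turn and go over to the tweezers.

```bash
python3 -m handwheel '[{"grip":-1,"travel":[0,0,-0.9],"spin":1},{"grip":-1,"travel":[0,0,-0.9],"spin":1},{"grip":-1,"travel":[0,0,-0.9],"spin":1},{"grip":-1,"travel":[0,0,-0.9],"spin":1},{"grip":-1,"travel":[0,0,0],"spin":1},{"grip":-1,"travel":[0,0,0],"spin":1},{"grip":-1,"travel":[0,0,0],"spin":1},{"grip":-1,"travel":[0,0,0],"spin":1}]' >/dev/null; python3 -m handwheel '[{"grip":-1,"travel":[0,0,0],"spin":1},{"grip":-1,"travel":[0,0,0],"spin":1},{"grip":-1,"travel":[0,0,0],"spin":1},{"grip":-1,"travel":[-0.23,-0.96,0],"spin":0},{"grip":-1,"travel":[-0.23,-0.96,0],"spin":0},{"grip":-1,"travel":[-0.23,-0.96,0],"spin":0},{"grip":-1,"travel":[-0.23,-0.96,0],"spin":0},{"grip":-1,"travel":[-0.23,-0.96,0],"spin":0}]' ; python3 -m handwheel '[{"grip":-1,"travel":[-0.23,-0.96,0],"spin":0},{"grip":-1,"travel":[-0.23,-0.96,0],"spin":0},{"grip":-1,"travel":[-0.23,-0.96,0],"spin":0},{"grip":-1,"travel":[-0.23,-0.96,0],"spin":0},{"grip":-1,"travel":[-0.23,-0.96,0],"spin":0},{"grip":-1,"travel":[-0.23,-0.96,0],"spin":0},{"grip":-1,"travel":[-0.23,-0.96,0],"spin":0},{"grip":-1,"travel":[-0.23,-0.96,0],"spin":0}]' >/dev/null;  python3 -m handwheel '[{"grip":-1,"travel":[-0.23,-0.96,0],"spin":0},{"grip":-1,"travel":[-0.23,-0.96,0],"spin":0},{"grip":-1,"travel":[-0.23,-0.96,0],"spin":0},{"grip":-1,"travel":[-0.23,-0.96,0],"spin":0},{"grip":-1,"travel":[-0.23,-0.96,0],"spin":0},{"grip":-1,"travel":[-0.23,-0.96,0],"spin":0},{"grip":-1,"travel":[0,0,0],"spin":0}]'; python3 - <<'E'
from h import *
im,s=snap('wrist','w6'); print(s['tcp_pos'],s['eef_rot'],s['joints'],s['time_s'])
print([w2px('wrist',p,s).round() for p in [(.475,.313,.035),(.5615,.2805,.038),(.632,.254,.038)]])
E
```

```text
time_s: 12.4
tcp_pos: [0.4973, -0.1822, 0.2315]
eef_rot: [180.0, 0.1, -20.4]
contact_force: [-0.4, -0.1, 0.1]
gripper_width: 0.0875
gripper_force: 0.0
time_s: 14.28
tcp_pos: [0.5393, 0.1618, 0.2316]
eef_rot: [180.0, 0.0, -20.3]
contact_force: [0.2, -0.2, -0.5]
gripper_width: 0.0879
gripper_force: 0.0
[0.53929262 0.1617576  0.23163553] [ 1.79977838e+02  1.76442687e-02 -2.02819809e+01] [ 3.66113503e+01  1.01801924e+01 -1.39118783e+01 -2.92974030e-03
 -6.59361304e+01  3.31078675e+01] 14.275
[array([183., 288.]), array([175., 210.]), array([169., 138.])]
```

View pics/w6.png

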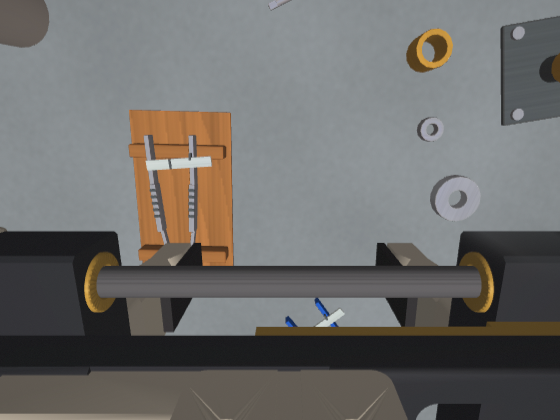

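The tips at (149,137) and (192,137) and the flats around column 174.5 match the predicted positions within 2 px. I go down around the flats and squeeze lightly.

```bash
python3 -m handwheel '[{"grip":-1,"travel":[-0.16,-0.95,0],"spin":0.08},{"grip":-1,"travel":[-0.16,-0.95,0],"spin":0},{"grip":-1,"travel":[-0.16,-0.95,0],"spin":0},{"grip":-1,"travel":[-0.16,-0.95,0.5],"spin":0},{"grip":-1,"travel":[-0.16,-0.95,0.5],"spin":0},{"grip":-1,"travel":[0,0,1],"spin":0},{"grip":-1,"travel":[0,0,1],"spin":0},{"grip":-1,"travel":[0,0,1],"spin":0}]' && python3 -m handwheel '[{"grip":-1,"travel":[0,0,1],"spin":0},{"grip":-1,"travel":[0,0,1],"spin":0},{"grip":-1,"travel":[0,0,1],"spin":0},{"grip":-1,"travel":[0,0,1],"spin":0},{"grip":0,"travel":[0,0,0.46],"spin":0},{"grip":0,"travel":[0,0,0],"spin":0},{"grip":0,"travel":[0,0,0],"spin":0},{"grip":0,"travel":[0,0,0],"spin":0}]' 25;python3 -m handwheel '[{"grip":0.1,"travel":[0,0,0],"spin":0},{"grip":0.1,"travel":[0,0,0],"spin":0},{"grip":0.15,"travel":[0,0,0],"spin":0},{"grip":0.2,"travel":[0,0,0],"spin":0},{"grip":0.2,"travel":[0,0,0],"spin":0}]'
```

```text
time_s: 15.32
tcp_pos: [0.562, 0.2788, 0.1299]
eef_rot: [179.9, 0.0, -20.8]
contact_force: [0.2, -0.4, -0.0]
gripper_width: 0.0871
gripper_force: 0.0
time_s: 16.32
tcp_pos: [0.5629, 0.2786, 0.0216]
eef_rot: [-179.9, -0.0, -20.8]
contact_force: [-0.5, -1.2, 0.3]
gripper_width: 0.0531
gripper_force: 0.0
time_s: 16.95
tcp_pos: [0.5632, 0.2787, 0.0215]
eef_rot: [-179.9, -0.1, -20.7]
contact_force: [-0.1, 1.9, 5.3]
gripper_width: 0.0351
gripper_force: 9.5
```

```bash
python3 -m handwheel '[{"grip":0.2,"travel":[0,0,-0.2],"spin":0},{"grip":0.2,"travel":[0,0,-0.5],"spin":0},{"grip":0.2,"travel":[0,0,-1],"spin":0},{"grip":0.2,"travel":[0,0,-1],"spin":0},{"grip":0.2,"travel":[0,0,-1],"spin":0},{"grip":0.2,"travel":[0,0,-1],"spin":0},{"grip":0.2,"travel":[0,0,-1],"spin":0},{"grip":0.2,"travel":[0,0,-1],"spin":0}]'; python3 -m handwheel '[{"grip":0.2,"travel":[0,0,-0.5],"spin":0},{"grip":0.2,"travel":[0,0,0],"spin":0},{"grip":0.2,"travel":[0,0,0],"spin":0}]'; python3 - <<'E'
from h import *
im,s=snap('wrist','w7'); im2,_=snap('side','side7'); print(s['tcp_pos'],s['eef_rot'],s['time_s'])
a=cv2.resize(im[0:400,140:440,::-1],None,fx=1.45,fy=1.45)[:580]
uv=w2px('side',[.56,.28,.2]).astype(int);print(uv)
x0,y0=np.clip(uv-[60,90],0,[440,240])
b=cv2.resize(im2[y0:y0+180,x0:x0+110,::-1],None,fx=3.2,fy=3.2,interpolation=cv2.INTER_CUBIC)
h=min(len(a),len(b));o=np.hstack([a[:h],b[:h]]);print(o.shape,x0,y0);cv2.imwrite('pics/lift.png',o)
E
```

```text
time_s: 17.95
tcp_pos: [0.562, 0.2778, 0.1894]
eef_rot: [180.0, 0.0, -20.8]
contact_force: [0.4, 1.1, -0.9]
gripper_width: 0.0353
gripper_force: 7.7
time_s: 18.32
tcp_pos: [0.5617, 0.2777, 0.1994]
eef_rot: [179.9, 0.1, -20.8]
contact_force: [-0.3, -0.5, -0.6]
gripper_width: 0.035
gripper_force: 7.7
[0.5617423  0.27771874 0.19942402] [ 1.79921217e+02  6.58229913e-02 -2.07883219e+01] 18.325
[142 249]
(576, 787, 3) 82 159
```

View pics/lift.png

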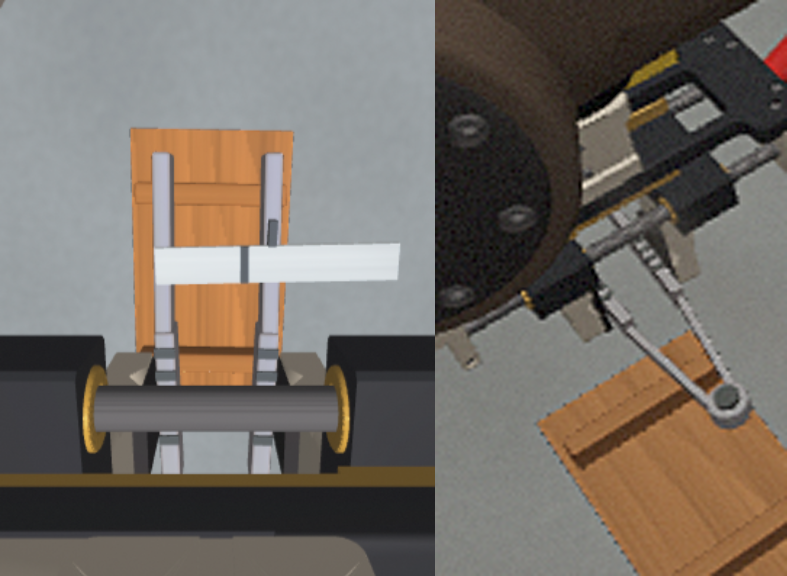

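The lift picture shows the tweezers held, clear of the rest. The gauge line is at crop (245,263), still short of the pointer at (272,233), and the tips are at crop (163,153) and (272,153). I compute where the tips sit in the tool frame.

```bash
python3 - <<'E'
from h import *
c=viewer.calibration('wrist');T=np.array(c['T_tool_cam'])
def tool(uv,z):
    d=T[:3,:3]@np.array([(uv[0]-c['cx'])/c['fx'],(uv[1]-c['cy'])/c['fy'],1]);return T[:3,3]+d*(z-T[2,3])/d[2]
im=cv2.imread('pics/w7.png'); f=lambda x,y:(x/1.45+140,y/1.45)
for n,p in dict(L=(173,153),R=(262,153),Lo=(153,153),Ro=(282,153),strip=(245,245),stripb=(245,283),ptr0=(272,220)).items(): print(n,[tool(f(*p),z).round(4)[:2].tolist() for z in (-.018,-.011)])
g=cv2.cvtColor(im,cv2.COLOR_BGR2GRAY)
print(g[115,240:345].tolist()); print(g[98:114,252].tolist(),g[98:114,327].tolist())
E
```

```text
L [[0.0753, -0.0104], [0.0756, -0.0109]]
R [[0.0753, 0.0128], [0.0756, 0.0135]]
Lo [[0.0753, -0.0156], [0.0756, -0.0164]]
Ro [[0.0752, 0.0181], [0.0756, 0.019]]
strip [[0.0512, 0.0088], [0.0503, 0.0092]]
stripb [[0.0406, 0.0089], [0.0392, 0.0094]]
ptr0 [[0.058, 0.0159], [0.0574, 0.0168]]
[142, 144, 144, 144, 122, 158, 174, 183, 184, 185, 187, 188, 188, 189, 189, 179, 170, 101, 90, 88, 144, 145, 148, 150, 150, 150, 151, 152, 154, 156, 152, 143, 143, 146, 146, 146, 145, 145, 147, 147, 147, 146, 146, 146, 148, 151, 149, 144, 140, 134, 133, 135, 141, 146, 149, 149, 149, 149, 148, 146, 146, 147, 149, 152, 152, 152, 154, 154, 154, 153, 152, 153, 152, 151, 150, 149, 143, 136, 132, 127, 83, 80, 88, 152, 170, 184, 183, 185, 186, 188, 187, 187, 187, 181, 174, 128, 146, 147, 149, 151, 150, 135, 157, 157, 158]
[136, 137, 137, 137, 137, 137, 141, 152, 177, 188, 188, 189, 189, 189, 189, 188] [136, 136, 136, 136, 136, 136, 132, 133, 168, 180, 185, 185, 185, 186, 186, 185]
```

```bash
python3 -m handwheel '[{"grip":0.2,"travel":[0.07,0.4,0],"spin":0},{"grip":0.2,"travel":[0.14,0.78,0],"spin":0},{"grip":0.2,"travel":[0.14,0.78,0],"spin":0},{"grip":0.2,"travel":[0.14,0.78,0],"spin":0},{"grip":0.2,"travel":[0.14,0.78,0],"spin":0},{"grip":0.2,"travel":[0.14,0.78,0],"spin":0},{"grip":0.2,"travel":[0.14,0.78,0],"spin":0},{"grip":0.2,"travel":[0.14,0.78,0],"spin":0}]'>/dev/null; python3 -m handwheel '[{"grip":0.2,"travel":[0.14,0.78,0],"spin":0},{"grip":0.2,"travel":[0.14,0.78,0],"spin":0},{"grip":0.2,"travel":[0.14,0.78,0],"spin":0},{"grip":0.2,"travel":[0.14,0.78,0],"spin":0},{"grip":0.2,"travel":[0.14,0.78,0],"spin":0},{"grip":0.2,"travel":[0.14,0.78,0],"spin":0},{"grip":0.2,"travel":[0.14,0.78,0],"spin":0},{"grip":0.2,"travel":[0.14,0.78,0],"spin":0}]'; python3 -m handwheel '[{"grip":0.2,"travel":[0.14,0.78,0],"spin":0},{"grip":0.2,"travel":[0.14,0.78,0],"spin":0},{"grip":0.2,"travel":[0.14,0.78,0],"spin":0},{"grip":0.2,"travel":[0.14,0.78,0],"spin":0},{"grip":0.2,"travel":[0.07,0.38,0.4],"spin":0},{"grip":0.2,"travel":[0,0,0.7],"spin":0},{"grip":0.2,"travel":[0,0,0.5],"spin":0},{"grip":0.2,"travel":[0,0,0],"spin":0}]';  python3 -m handwheel '[{"grip":0.25,"travel":[0,0,0],"spin":0},{"grip":0.28,"travel":[0,0,0],"spin":0},{"grip":0.31,"travel":[0,0,0],"spin":0},{"grip":0.31,"travel":[0,0,0],"spin":0}]'; python3 - <<'E'
from h import *
im,s=snap('wrist','w8'); print(s['tcp_pos'],s['eef_rot'],s['time_s'],s['gripper_width'])
for n in ['nozzle_mouth','tip_left','tip_right']:
    print(n,[(np.round(d['position'],1).tolist(),round(d['p'],2)) for d in models.find_in('wrist',n)[:2]])
print(w2px('wrist',[.559,-.1396,.124],s))
snap('side','side8');snap('top','top8')
print(viewer.calibration('side')['T'].round(2).tolist(), w2px('side',[.559,-.1396,.124]), w2px('top',[.559,-.1396,.124]))
E
```

```text
time_s: 20.42
tcp_pos: [0.5055, -0.0253, 0.2006]
eef_rot: [-180.0, -0.0, -20.8]
contact_force: [0.8, 0.9, -0.8]
gripper_width: 0.0353
gripper_force: 7.7
time_s: 21.42
tcp_pos: [0.4887, -0.1114, 0.1593]
eef_rot: [179.9, 0.1, -20.8]
contact_force: [-0.3, -0.1, -1.4]
gripper_width: 0.0352
gripper_force: 7.7
time_s: 21.92
tcp_pos: [0.4896, -0.1113, 0.1608]
eef_rot: [-180.0, -0.0, -20.8]
contact_force: [-0.2, -0.5, -1.5]
gripper_width: 0.0308
gripper_force: 9.8
[ 0.48957478 -0.11132508  0.16080506] [-1.79986314e+02 -2.23542635e-02 -2.07685171e+01] 21.925 0.030823838698653808
nozzle_mouth [([399.9, 91.5], 0.89), ([315.5, 221.4], 0.68)]
tip_left [([289.8, 187.8], 0.82)]
tip_right [([314.7, 221.1], 0.86), ([289.4, 184.7], 0.65)]
[290.59897276 111.46288475]
[[-0.88, -0.36, 0.31, 0.18], [-0.48, 0.66, -0.58, 0.55], [0.0, -0.66, -0.75, 0.78], [0.0, 0.0, 0.0, 1.0]] [268.90985239 138.26999908] [326.69580278 169.59554512]
```

```bash
python3 -m handwheel '[{"grip":0.32,"travel":[0,0,0.2],"spin":0},{"grip":0.33,"travel":[0,0,0],"spin":0},{"grip":0.33,"travel":[0,0,0],"spin":0},{"grip":0.33,"travel":[0,0,0],"spin":0}]'; python3 - <<'E'
from h import *
ps=[]
for i in range(5):
    im,s=snap('wrist','w9'); ps.append(np.r_[s['tcp_pos'],s['gripper_width']])
print(np.mean(ps,0),np.std(ps,0),s['eef_rot'])
side,_=snap('side','side9')
print(w2px('wrist',[.559,-.1396,.124],s))
a=cv2.resize(im[60:260,210:370,::-1],None,fx=2.9,fy=2.9,interpolation=cv2.INTER_CUBIC)
b=cv2.resize(side[60:200,205:290,::-1],None,fx=3.9,fy=580/140,interpolation=cv2.INTER_CUBIC)
o=np.hstack([a,b]);print(o.shape);cv2.imwrite('pics/fin.png',o)
E
```

```text
time_s: 22.72
tcp_pos: [0.4895, -0.1114, 0.1556]
eef_rot: [-180.0, -0.0, -20.8]
contact_force: [0.3, -0.3, -1.7]
gripper_width: 0.0296
gripper_force: 10.5
[ 0.48953109 -0.11137629  0.15562805  0.02954538] [1.25886209e-05 1.69389737e-05 9.22419894e-06 1.01472387e-04] [-1.79998079e+02 -5.33823518e-03 -2.07720944e+01]
[290.54523282 110.99574992]
(580, 796, 3)
```

View pics/fin.png

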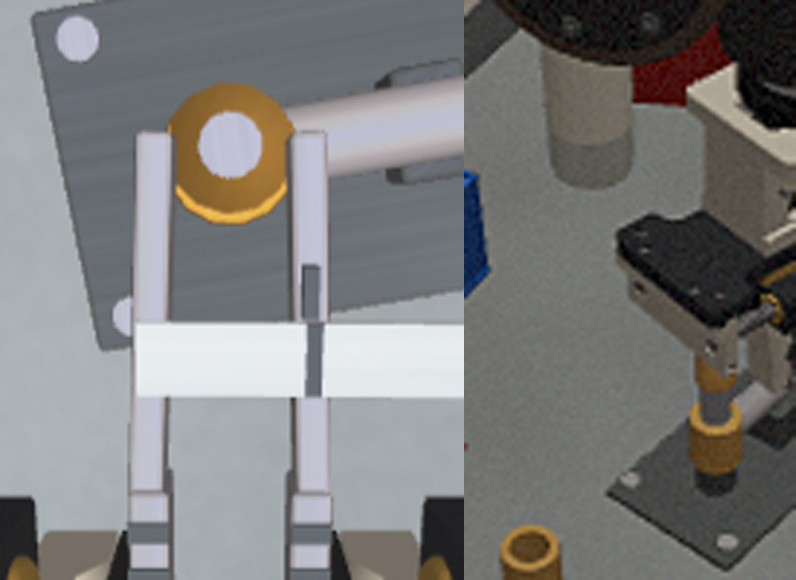

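The picture shows the mouth at crop (230,145), between the tips at crop (152,132) and (309,132). The gauge line at (315,360) is just past the pointer at (311,293), so I open by about 0.4 mm. I then compute the residual centring error.

```bash
python3 - <<'E'
from h import *
c=viewer.calibration('wrist');T=np.array(c['T_tool_cam'])
def tool(uv,z):
    d=T[:3,:3]@np.array([(uv[0]-c['cx'])/c['fx'],(uv[1]-c['cy'])/c['fy'],1]);return (T[:3,3]+d*(z-T[2,3])/d[2]).round(4)
f=lambda x,y:(210+x/2.9,60+y/2.9)
print('mouth',tool(f(230,145),.0316),'tips',tool(f(169,131),-.0165),tool(f(292,131),-.0165),'w', .559,)
print(px2w('wrist',f(230,145),.124,telemetry.get_state()))
print('ptr',tool(f(311,293),-.018),'line',tool(f(315,360),-.018),tool(f(315,360),-.021))
E
```

```text
mouth [0.0755 0.0011 0.0316] tips [ 0.0755 -0.0071 -0.0165] [ 0.0755  0.0092 -0.0165] w 0.559
[ 0.55970574 -0.13920668  0.124     ]
ptr [ 0.0544  0.012  -0.018 ] line [ 0.0452  0.0127 -0.018 ] [ 0.0457  0.0124 -0.021 ]
```

```bash
python3 -m handwheel '[{"grip":0.32,"travel":[0,0,0.04],"spin":0},{"grip":0.32,"travel":[0,0,0],"spin":0},{"grip":0.32,"travel":[0,0,0],"spin":0},{"grip":0.32,"travel":[0,0,0],"spin":0},{"grip":0.32,"travel":[0,0,0],"spin":0},{"grip":0.32,"travel":[0,0,0],"spin":0}]'; python3 - <<'E'
from h import *
im,s=snap('wrist','w10'); print(s['gripper_width'],s['qd'].round(2))
for n in ('w7','w9','w10'):
    g=cv2.cvtColor(cv2.imread(f'pics/{n}.png'),cv2.COLOR_BGR2GRAY)
    print(n,'tip',g[112,240:340].tolist())
    if n!='w7': print('near',g[222,245:335].tolist(),'line',g[185,300:335].tolist(),'ptr',g[160,300:335].tolist())
E
```

```text
time_s: 23.78
tcp_pos: [0.4895, -0.1114, 0.1546]
eef_rot: [-180.0, -0.0, -20.8]
contact_force: [0.0, -0.3, -1.5]
gripper_width: 0.0298
gripper_force: 10.1
0.029845152056681507 [-0.03  0.03  0.01 -0.03 -0.01 -0.01]
w7 tip [142, 144, 144, 144, 123, 160, 174, 182, 185, 185, 187, 187, 189, 188, 189, 179, 171, 99, 90, 88, 143, 146, 148, 149, 151, 150, 151, 152, 153, 148, 144, 142, 142, 146, 146, 146, 146, 146, 147, 147, 146, 146, 146, 147, 148, 152, 149, 140, 137, 135, 133, 135, 142, 146, 148, 149, 149, 149, 148, 147, 146, 147, 149, 152, 152, 152, 154, 154, 154, 153, 152, 153, 153, 151, 146, 139, 137, 136, 133, 131, 84, 80, 84, 150, 168, 183, 184, 186, 187, 188, 188, 188, 187, 181, 176, 130, 144, 147, 150, 151]
w9 tip [108, 109, 108, 108, 109, 108, 108, 108, 107, 107, 105, 105, 104, 104, 104, 104, 88, 166, 183, 192, 195, 195, 197, 199, 198, 198, 199, 188, 180, 101, 94, 97, 96, 96, 98, 99, 100, 102, 137, 191, 191, 191, 192, 194, 196, 197, 196, 195, 195, 196, 196, 197, 197, 195, 193, 193, 194, 196, 196, 196, 146, 131, 129, 128, 128, 126, 125, 124, 104, 83, 119, 165, 188, 193, 194, 196, 197,
[... 1533 characters left out ...]
4, 96, 88, 121, 172, 174, 174, 174, 174, 173, 174, 174, 174, 174, 173, 173, 173, 172, 172, 171, 171, 170, 171, 172, 172, 172, 172, 171, 171, 172, 172, 172, 172, 171, 171, 171, 170, 170, 169, 169, 171, 170, 171, 170, 140, 88, 82, 74, 154, 179, 197, 195, 197, 197, 197, 198, 197, 197, 183, 140, 167, 170, 169, 169, 168, 168, 167, 166, 166, 166] line [235, 235, 235, 235, 234, 234, 235, 235, 234, 235, 235, 234, 235, 235, 215, 116, 105, 106, 106, 107, 178, 233, 235, 235, 235, 235, 235, 234, 234, 234, 234, 234, 234, 235, 234] ptr [112, 113, 112, 112, 113, 112, 113, 113, 112, 112, 80, 75, 149, 174, 161, 86, 107, 108, 108, 108, 109, 173, 188, 181, 102, 111, 112, 112, 112, 113, 113, 113, 113, 113, 113]
```

The gauge line (column 317.7) meets the pointer (317.7). The arms' perspective taper of 1.11 matches the 1.10 expected for level, the tips are centred and the arm is still. I'm handing in.

```bash
python3 -c "
from plant import close_job; print(close_job())"
```

```text
the job is handed in; nothing more can be done
None
```

I handed the job in at about 24 s, but the result has not come back. The valve was left half open, and the tweezers were held level about 4 cm above the nozzle mouth with the gauge line on the pointer (about 16 mm gap).

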